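# Load the friction sled and square it into the start corner

### The job

Get the friction sled ready for its run: hang the steel saddle weight over the sled's bar and let go of it, then take hold of the sled (its square post is the handle) and press it into the corner of the start board, its long side flush against the back fence and its nose end against the end fence at the same time. Finish while still holding the sled pressed firmly against both fences, flat on the board with the weight hanging freely on the bar, and leave the other things on the bench where they are.

Things in the scene. Friction and masses are not known exactly. Their poses are not given: they have to be found in the camera images.
- board: White start board fixed to the bench, 240 (its x) x 360 (its y) x 8 mm thick; origin at the centre of its underside, on the bench; z up. A low aluminium fence stands along its +x edge and another along its +y edge. A black ruler scale is printed along its -x edge. It does not move. Board and fences are smooth (friction with the sled about 0.3).
- back_fence: Aluminium fence along the board's far (+x) edge, 12 thick x 360 long x 22 mm high above the board; axes as the board's; origin at the middle of its underside, on the board's top. Its working face looks to the board's -x, 6 mm from its origin, i.e. at x = +104 mm in the board's frame.
- end_fence: Aluminium fence along the board's +y edge, 12 thick x 224 long x 22 mm high above the board; axes as the board's; origin at the middle of its underside, on the board's top. Its working face looks to the board's -y, 6 mm from its origin, i.e. at y = +164 mm in the board's frame.
- corner (a point): Point on the board's top where the working faces of the two fences meet, 104 mm along x and 164 mm along y from the board's origin, 8 mm up.
- sled: Loose wooden sled, 0.4 kg, on the board. Base 210 (x) x 80 (y) x 24 mm, origin under its centre. Nose end +x (faces the end fence, up to 0.3 rad off); its -y side faces the back fence; squared, its x runs along the board's y. Square grip post near the tail (-x); ahead of it a steel bar along x on two uprights (10 thick, 30 wide, to 98 mm high) at x = -15 and +85.
- post (a point): Centre of the sled's square grip post, 28 x 28 mm, from 24 to 74 mm above the sled's underside (this point at 49 mm), at x = -82, y = 0 of the sled. Nothing stands beside it across the sled (y); along x the next thing is the bar's upright, 62 mm ahead. Axes as the sled's.
- bar_mid (a point): Middle of the sled's steel bar on its axis: bar 10 mm in diameter along the sled's x, axis 87 mm above the sled's underside, at x = +35, y = 0 of the sled; 90 mm of it are free between the uprights. Axes as the sled's.
- saddle: Loose dark steel saddle weight, 0.3 kg: upside-down U standing on its two legs. Origin under its centre, between the feet. 30 mm along x, 36 over the legs along y; legs 6 thick, 55 long, 24 apart inside; crown 8 thick, underside 55 above the feet, a square tab on it. The bar goes between the legs along its x (either way round), the crown rests on it.
- tab (a point): Centre of the saddle's grip tab, 20 x 20 x 28 mm high, from 63 to 91 mm above the feet (this point at 77 mm), over the saddle's centre. Axes as the saddle's.
- cup: Bystander: open aluminium calorimeter cup, 68 mm across, 85 mm high; origin under its centre. Leave alone.
- cylinder: Bystander: upright aluminium cylinder, 38 mm across, 50 mm high; origin under its centre. Leave alone.
- eraser: Bystander: white eraser, 42 x 18 x 12 mm; origin under its centre. Leave alone.
- caliper: Bystander: steel vernier caliper lying flat, 160 x 55 x 8 mm; origin under the middle of its beam. Leave alone.

How it is judged (in metres and radians):
On the way:
1. the saddle weight hangs on the sled's bar, let go (contact force between saddle and sled above 0.8 N and contact force between the fingers and saddle below 0.05 N and z of saddle in the frame of sled above 0.03 m and distance between tab and bar_mid below 0.06 m and angle between saddle's own z axis and vertical below 0.35 rad), for 0.3 s.
At the end, for the whole second after the job is handed in: In the last second: fingers on the sled; sled flat, still, nose to the end fence, pushing both fences with over 1 N each, within 3 mm of each and 2 degrees of square; saddle hanging on the bar between the uprights, upright within 20 degrees, untouched; bystanders within 20 mm (all of step 1 and contact force between sled and back_fence above 1 N and contact force between sled and end_fence above 1 N and contact force between the fingers and sled above 1 N and angle between the x axis of sled and the y axis of board, either way round below 0.035 rad and x of sled in the frame of corner above -0.043 m and y of sled in the frame of corner between -0.108 and -0.1 m and y of post in the frame of corner below -0.17 m and z of sled in the frame of corner below 0.004 m and angle between sled's own z axis and vertical below 0.035 rad and linear speed of sled below 0.01 m/s and contact force between the arm and saddle below 0.05 N); the arm keeps its last pose, push and grip.
It fails at once if a bystander is moved by more than 20 mm (distance of any of cup, cylinder, eraser, caliper from where it was at the start of the episode above 0.02 m).
It also fails if it takes over 54 s, if anything falls off the work surface, if the arm or the gripper's body presses on something with over 40 N, if the wrist force passes 120 N, or if a joint passes its speed limit or range.

### The arm

A 7-joint arm with a two-finger parallel gripper is mounted at the origin on the work surface. World frame = base frame: x ahead of the robot, y to its left, z up, the work surface at z = 0. Lengths are in m, angles in degrees, forces in N, time in s.
With the tool pointing down it reaches from about 0.425 to 0.875 m from the base axis. Payload 4.7 kg.
Tool frame: the origin (TCP) lies midway between the tips of the shut fingers; the grasp point (between the pads) lies 19 mm behind it (env.grip_depth is the distance from the TCP to the grasp point, in m); z points along the fingers, y is the line along which they close (so a half turn about z gives the same grasp; the last joint's range is limited). The gripper opens to 87 mm and grips with 3 to 60 N. Pads are 19 mm wide; open, the fingers measure 117 mm over their backs; the gripper's body (75 mm by 190 mm) begins 51 mm behind the grasp point.
Start: joints at [0.808, 18.392, -4.016, 83.108, 1.295, 78.541, -3.26], TCP at [0.65, -0, 0.223] pointing down, gripper open.
Joint ranges: [-163.93, 163.93], [-17.29, 119.83], [-79.2, 71.16], [3.27, 140.29], [-89.18, 269.18], [5.43, 117.66], [-154.24, 154.24]. Speed limits (degrees/s): [147.25, 147.25, 180, 180, 180, 180, 180].

### API

Orientations are given as [roll, pitch, yaw] about the fixed x, y, z axes, in that order (R = Rz(yaw) Ry(pitch) Rx(roll)).
In Python, from cell import get_obs, optics, env, nets gives the robot as it stands.
- The arm moves only by the shell command python3 -m creep 'ROWS' [FORCE]. ROWS is JSON, a list of rows, each an object of numbers: "wx", "wy", "wz": the turn, a rotation vector about the tool's x, y, z in degrees; "tx", "ty", "tz": the shift along the tool's x, y, z in mm; "gripper": the opening, from -1 (shut) to 1 (fully open). A call has 1 to 5 rows; each row is the pose to reach, as a shift and turn from the pose commanded when the call began, along the tool's axes at that moment; what a row does not reach only later rows make up. A row lasts 1/12 s, in which the tool goes at most 41.7 mm and 7.16 degrees, less where a joint would pass 70% of its speed; a pose out of reach is approached as far as the arm can. A call with a gripper value outside its range is refused whole. The fingers move at their own pace and stop on an object; FORCE is the grip in N (left out, the last holds). Time passes only in rows, so rows that repeat a pose let the fingers close. It gives the time, the measured TCP pose, the force, the opening and the grip force at its end, in the units of the state.
- get_obs(): the state, without advancing time (a new reading comes with each control period).
- optics.read_camera(name): name is "scene" or "side" or "wrist"; returns (picture, depth): 400x640x3 uint8, red, green, blue; 400x640 float32, m along the optical axis (not along the pixel's ray), 0 where there is no reading.
- optics.camera_info(name): a dict with "fovy" (degrees; the focal length in pixels is half the picture's height over the tangent of half this angle, whatever the lens; pixels are square), "cx", "cy" (the principal point, pixels), "R" (3x3) and "t" (3): a world point X has camera coordinates R X + t; the wrist camera has in their place "tool_from_camera" (4x4, takes a point from camera to tool coordinates, whose origin is the TCP and whose axes are the flange's). Camera axes: x right, y down, z forward; pixel columns grow to the right and rows downward; lengths in m; the calibration is good to about 2 mm. A picture is of the moment at which its call begins: read the wrist's pose just before it. camera_info takes no time and is no camera call.
- env.sign_off(): hands the job in; it is judged then, once.
Trained networks look in the newest picture that a camera, given by its name, has taken for a name from the list of things; names that differ only in an ending like _2 or _b are one class to them, and where a whole thing is asked for, a point or a joint stands for the part that bears it (a point fixed in the world has none). Each returns a list of dicts, best first, with "confidence" (0 to 1); they miss things now and then, are a little off and sometimes report something else, mostly with a low value. They report only what shows in the picture. A call takes as long as a camera call.
- nets.look_for(query, camera): "point" ([x, y, z] in m, in world coordinates, good to about 4 mm: the middle of the surface that is visible of it).
- nets.place_of(query, camera): "point" ([x, y, z] in m, in world coordinates, good to about 4 mm: a listed point, or the origin of a listed thing).
The state is a dict: "time_s": time; "qpos": joint angles; "joint_velocities": joint speeds; "effort": joint torques, N m; "tool_pos": TCP position; "tool_rot": TCP orientation; "force": force on the tool from outside, world axes, zero at the start; "wrist_torque": the same for the moment, N m; "grip_width": finger opening in m; "grasp_force": force on a finger pad.
Only numpy, scipy, OpenCV 4.12 (cv2) and the standard library are available. Lean on these libraries where they do the work, as an engineer would, in place of code of your own. Each camera call takes 0.05 s, during which the arm holds its last target. There are 200 camera calls.

## Working session

There is one attempt and no reset: what is moved stays moved. The work goes in short steps, Python scripts to look and compute and a shell command to move; the robot and the scene stay as the last step left them, time stands still between calls to the robot, and variables do not carry over. Pictures are saved under pics/ and viewed, at most 10 in all, crops included, and the job is handed in when it is done.

```bash
mkdir -p pics; cat > h.py <<'E'
import numpy as np, cv2
from cell import get_obs, optics, env, nets
E
python3 - <<'E'
from h import *
for c in ("scene","side"):
    p,d=optics.read_camera(c); cv2.imwrite(f"pics/{c}0.png",p[:,:,::-1])
    i=optics.camera_info(c); print(c,i["fovy"],-np.array(i["R"]).T@np.array(i["t"]))
    for q in ("board","corner","sled","post","bar_mid","saddle","tab","cup","cylinder","eraser","caliper"):
        r=nets.place_of(q,c)
        print(q,[(np.round(a["point"],3).tolist(),round(a["confidence"],2)) for a in r[:2]])
o=get_obs();print(o["tool_pos"],o["tool_rot"],o["time_s"],o["grip_width"])
E
```

```text
scene 53.24277837013437 [ 1.37439315 -0.18498251  0.9192748 ]
board []
corner [([0.588, 0.219, 0.009], 0.73)]
sled [([0.515, 0.036, 0.01], 0.91)]
post []
bar_mid [([0.518, 0.071, 0.096], 0.7), ([0.591, 0.216, 0.008], 0.33)]
saddle [([0.557, -0.286, 0.003], 0.84), ([0.305, 0.364, 0.003], 0.21)]
tab [([0.479, 0.2, 0.008], 0.65), ([0.558, -0.285, 0.072], 0.61)]
cup [([0.444, 0.456, -0.0], 0.67)]
cylinder [([0.692, -0.289, -0.004], 0.7), ([0.634, 0.059, 0.005], 0.19)]
eraser [([0.351, -0.192, -0.002], 0.62)]
caliper [([0.303, 0.36, 0.001], 0.64)]
side 42.34786425139117 [-0.21217608 -1.04107363  0.82115587]
board [([0.52, 0.037, -0.001], 0.7)]
corner [([0.596, 0.217, 0.008], 0.96), ([0.514, -0.045, 0.058], 0.7)]
sled [([0.512, 0.032, 0.008], 0.91)]
post [([0.513, -0.043, 0.057], 0.9)]
bar_mid [([0.518, 0.07, 0.093], 0.97), ([0.692, -0.287, 0.0], 0.41)]
saddle [([0.553, -0.287, -0.003], 0.57), ([0.517, 0.035, 0.003], 0.38)]
tab [([0.556, -0.287, 0.081], 0.57)]
cup [([0.441, 0.46, -0.001], 0.72)]
cylinder [([0.694, -0.288, -0.0], 0.86)]
eraser [([0.357, -0.19, -0.003], 0.68)]
caliper [([0.306, 0.359, -0.006], 0.59)]
[ 6.50028646e-01 -2.73676740e-05  2.22573629e-01] [1.79995730e+02 2.79508699e-03 8.99994478e+01] 1.2 0.08683683845057011
```

View pics/scene0.png

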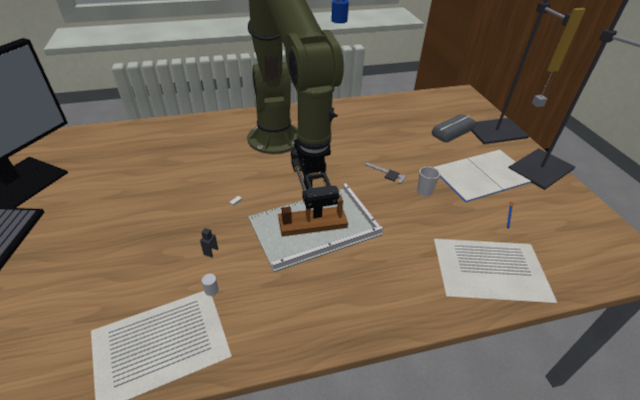

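View pics/side0.png

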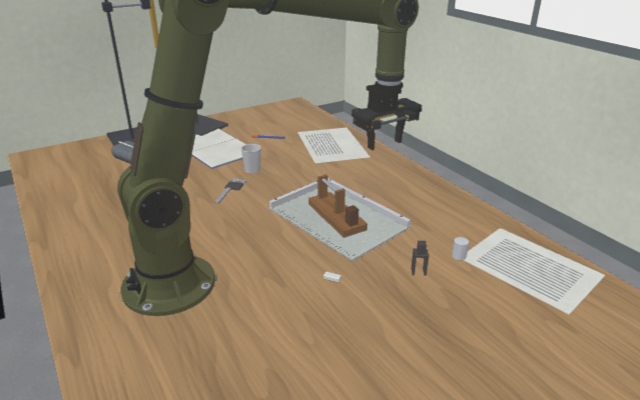

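The scene picture shows the saddle at about (208,243), the cylinder at (210,285), and the sled at (313,222) on the board, with its nose toward the end fence. The side view agrees: saddle at (420,257), sled at (338,213). Next I'll measure the board, sled and saddle yaw from depth.

```bash
cat >> h.py <<'E'
from scipy.spatial.transform import Rotation as Ro
def cloud(c):
    o=get_obs(); p,d=optics.read_camera(c); i=optics.camera_info(c)
    f=200/np.tan(np.radians(i["fovy"]/2)); v,u=np.mgrid[:400,:640]
    X=np.stack([(u-i["cx"])/f*d,(v-i["cy"])/f*d,d],-1)
    if c=="wrist":
        T=np.array(i["tool_from_camera"]); X=X@T[:3,:3].T+T[:3,3]
        X=X@Ro.from_euler("xyz",o["tool_rot"],degrees=True).as_matrix().T+o["tool_pos"]
    else: X=(X-np.array(i["t"]))@np.array(i["R"])
    X[d<=0]=np.nan
    return p,X
def rect(P): return [np.round(a,4) for a in cv2.minAreaRect((P*1000).astype(np.float32))]
E
python3 - <<'E'
from h import *
print(optics.camera_info("wrist"))
for c in ("scene","side","wrist"):
    p,X=cloud(c); 
    if c=="wrist": cv2.imwrite("pics/w0.png",p[:,:,::-1])
    hsv=cv2.cvtColor(p,cv2.COLOR_RGB2HSV); x,y,z=X[...,0],X[...,1],X[...,2]
    grey=hsv[...,1]<70; brown=~grey
    reg=(abs(x-.52)<.2)&(abs(y-.04)<.23)
    for n,m in (("fence",reg&grey&(z>.022)&(z<.036)),("board",reg&grey&(z>.003)&(z<.04)),("sled",reg&brown&(z>.022)&(z<.042)&(abs(x-.52)<.09)&(abs(y-.035)<.15)),
      ("saddle",(abs(x-.556)<.05)&(abs(y+.287)<.05)&(z>.01)&(z<.12)),("crown",(abs(x-.556)<.05)&(abs(y+.287)<.05)&(z>.055)&(z<.12))):
        m=cv2.morphologyEx(m.astype(np.uint8),cv2.MORPH_OPEN,np.ones((2,2)))>0
        if m.sum()>20: print(c,n,m.sum(),rect(X[m][:,:2]),np.median(X[m],0).round(3))
E
```

```text
{'fovy': 63.23554527760508, 'cx': 321.48710325536706, 'cy': 200.91836110328362, 'tool_from_camera': array([[-1.06670383e-03, -9.61933900e-01, -2.73280140e-01,
         7.43293311e-02],
       [ 9.99999394e-01, -9.51227441e-04, -5.55054103e-04,
         1.03240886e-03],
       [ 2.73973789e-04, -2.73280566e-01,  9.61934331e-01,
        -1.62147374e-01],
       [ 0.00000000e+00,  0.00000000e+00,  0.00000000e+00,
         1.00000000e+00]])}
scene fence 767 [array([585.9894, 111.062 ]), array([198.5995, 441.9164]), np.float64(43.3566)] [0.624 0.12  0.028]
scene board 4487 [array([478.5499,  44.5198]), array([413.5466, 342.9137]), np.float64(22.1733)] [nan nan nan]
scene sled 1044 [array([557.9681,   6.8958]), array([180.7844, 233.9871]), np.float64(46.0104)] [nan nan nan]
scene saddle 315 [array([ 531.4519, -273.9089]), array([ 36.7283, 101.8787]), np.float64(72.5715)] [nan nan nan]
scene crown 162 [array([ 531.2972, -274.0312]), array([ 34.0028, 102.5093]), np.float64(73.9622)] [nan nan nan]
side fence 549 [array([582.6035,  95.1666]), array([193.2736, 419.8622]), np.float64(43.965)] [nan nan nan]
side board 4431 [array([473.1234,  24.5196]), array([376.5677, 361.2931]), np.float64(14.5451)] [nan nan nan]
side sled 856 [array([519.949 ,  30.2375]), array([208.0982, 100.1765]), np.float64(87.8352)] [nan nan nan]
side saddle 326 [array([ 599.1358, -250.1487]), array([157.3731,  33.4199]), np.float64(40.7764)] [nan nan nan]
side crown 203 [array([ 600.0101, -249.0711]), array([154.6424,  32.9489]), np.float64(40.9576)] [nan nan nan]
wrist fence 3129 [array([638.0266,  24.6431]), array([ 11.0495, 313.3119]), np.float64(10.5835)] [nan nan nan]
wrist board 39962 [array([518.4857,  30.8851]), array([253.1404, 357.9933]), np.float64(10.7126)] [nan nan nan]
wrist sled 10820 [array([543.259 ,  27.7482]), array([218.1992, 128.608 ]), np.float64(86.6556)] [nan nan nan]
```

View pics/w0.png

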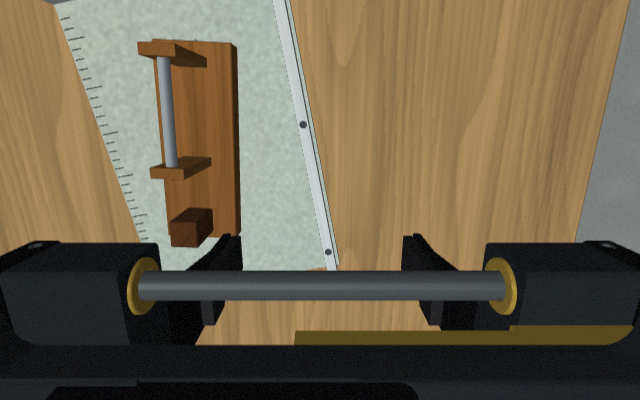

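The wrist picture shows the bar from (163,57) to (172,165), the post at (190,228) and the back fence running from (282,0) to (335,265). So board yaw is about 10.6° and sled heading about 87°. I'll move over the saddle.

```bash
python3 -m creep '[{"tx":-40,"ty":-13,"gripper":1},{"tx":-78,"ty":-26,"gripper":1},{"tx":-117,"ty":-39,"gripper":1},{"tx":-155,"ty":-52,"gripper":1},{"tx":-193,"ty":-64,"gripper":1}]'; python3 -m creep '[{"tx":-35,"ty":-11,"gripper":1},{"tx":-70,"ty":-22,"gripper":1},{"tx":-93,"ty":-30,"gripper":1},{"tx":-93,"ty":-30,"gripper":1},{"tx":-93,"ty":-30,"gripper":1}]'
python3 - <<'E'
from h import *
o=get_obs();print(o["tool_pos"],o["tool_rot"],o["force"])
p,X=cloud("wrist"); cv2.imwrite("pics/w1.png",p[:,:,::-1])
x,y,z=np.moveaxis(X,-1,0)
for lo,hi in ((.082,.1),(.055,.072),(.055,.1)):
    m=(abs(x-.556)<.05)&(abs(y+.287)<.05)&(z>lo)&(z<hi); m=cv2.morphologyEx(m.astype(np.uint8),cv2.MORPH_OPEN,np.ones((3,3)))>0
    if m.sum()>20: print(lo,m.sum(),rect(X[m][:,:2]),np.nanmedian(X[m],0).round(4))
for q in("tab","saddle"): print(q,[(np.round(a["point"],3).tolist(),round(a["confidence"],2)) for a in nets.place_of(q,"wrist")[:2]])
E
```

```text
[ 6.50035015e-01 -5.04582176e-05  2.22613901e-01] [1.79992465e+02 3.89208902e-03 8.99989130e+01] [-0.51510384 -0.52506183  0.19500242]
tab []
saddle []validation failed for argument at $[0]...
validation failed for argument at $[0]...
```

View pics/w1.png

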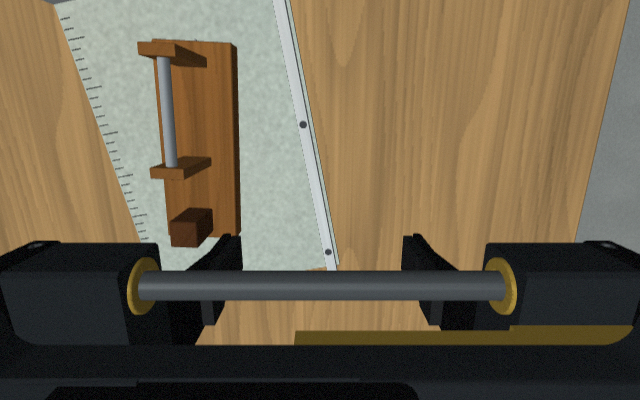

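The picture is unchanged because the move was refused, probably because each row needs all seven keys.

```bash
python3 -m creep '[{"wx":0,"wy":0,"wz":0,"tx":-40,"ty":-13,"tz":0,"gripper":1},{"wx":0,"wy":0,"wz":0,"tx":-78,"ty":-26,"tz":0,"gripper":1},{"wx":0,"wy":0,"wz":0,"tx":-117,"ty":-39,"tz":0,"gripper":1},{"wx":0,"wy":0,"wz":0,"tx":-155,"ty":-52,"tz":0,"gripper":1},{"wx":0,"wy":0,"wz":0,"tx":-193,"ty":-64,"tz":0,"gripper":1}]'
```

```text
time_s: 1.92
tool_pos: [0.5851, -0.1948, 0.2229]
tool_rot: [180.0, 0.0, 90.0]
force: [0.4, -1.1, -0.0]
grip_width: 0.0871
grasp_force: 0.0
```

```bash
python3 -m creep '[{"wx":0,"wy":0,"wz":0,"tx":-35,"ty":-11,"tz":0,"gripper":1},{"wx":0,"wy":0,"wz":0,"tx":-70,"ty":-22,"tz":0,"gripper":1},{"wx":0,"wy":0,"wz":0,"tx":-93,"ty":-30,"tz":0,"gripper":1},{"wx":0,"wy":0,"wz":0,"tx":-93,"ty":-30,"tz":0,"gripper":1}]' && 
python3 - <<'E'
from h import *
p,X=cloud("wrist"); cv2.imwrite("pics/w2.png",p[:,:,::-1])
x,y,z=np.moveaxis(X,-1,0)
for lo,hi in ((.082,.1),(.055,.072),(.055,.1)):
    m=(abs(x-.556)<.05)&(abs(y+.287)<.05)&(z>lo)&(z<hi); m=cv2.morphologyEx(m.astype(np.uint8),cv2.MORPH_OPEN,np.ones((3,3)))>0
    if m.sum()>20: print(lo,m.sum(),rect(X[m][:,:2]),np.nanmedian(X[m],0).round(4))
for q in("tab","saddle"): print(q,[(np.round(a["point"],3).tolist(),round(a["confidence"],2)) for a in nets.place_of(q,"wrist")[:2]])
E
```

```text
time_s: 2.25
tool_pos: [0.5521, -0.2944, 0.2227]
tool_rot: [-179.9, 0.3, 89.4]
force: [-0.5, -0.5, -0.2]
grip_width: 0.0873
grasp_force: 0.0
0.082 490 [array([ 556.6653, -284.6036]), array([20.1592, 20.1764]), np.float64(55.9166)] [ 0.5567 -0.2839  0.0907]
0.055 516 [array([ 556.6164, -284.6884]), array([30.3102, 35.9833]), np.float64(56.2859)] [ 0.5536 -0.2779  0.0627]
0.055 1078 [array([ 556.6164, -284.6884]), array([30.3102, 35.9833]), np.float64(56.2859)] [ 0.5562 -0.2811  0.0724]
tab [([0.552, -0.282, 0.074], 0.61)]
saddle [([0.556, -0.285, -0.001], 0.81)]
```

View pics/w2.png

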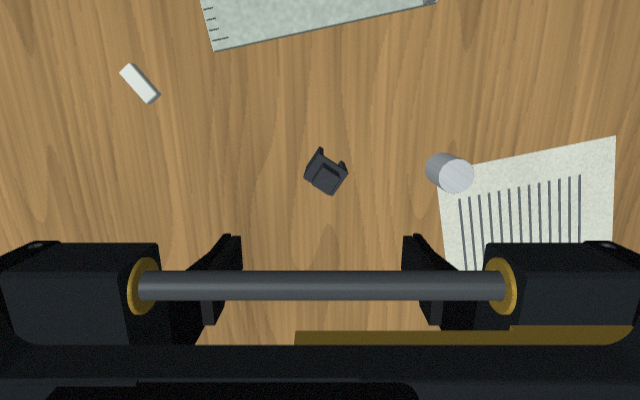

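The wrist picture shows the saddle at (326,172), the cylinder at (450,173) and the eraser at (139,83). The saddle's x heading is 56.3°, or 31° short of the bar's. I'll check that the arm has settled before I descend.

```bash
python3 - <<'E'
from h import *
o=get_obs();print(o["time_s"],o["tool_pos"],o["tool_rot"],np.round(o["joint_velocities"],2))
p,X=cloud("wrist")
x,y,z=np.moveaxis(X,-1,0)
for lo,hi in ((.082,.1),(.055,.1)):
    m=(abs(x-.556)<.05)&(abs(y+.287)<.05)&(z>lo)&(z<hi); m=cv2.morphologyEx(m.astype(np.uint8),cv2.MORPH_OPEN,np.ones((3,3)))>0
    print(lo,m.sum(),rect(X[m][:,:2]))
E
```

```text
2.4 [ 0.55634305 -0.28533222  0.22255068] [ 1.79973457e+02 -5.33781545e-02  9.00082854e+01] [-1.32 -0.15 -1.45  0.17 -0.17 -0.05  0.07]
0.082 488 [array([ 556.6492, -284.6665]), array([20.2412, 20.1317]), np.float64(55.5545)]
0.055 1084 [array([ 556.7692, -284.5933]), array([29.9307, 36.0117]), np.float64(55.7497)]
```

```bash
python3 -m creep '[{"wx":0,"wy":0,"wz":7,"tx":1,"ty":0.5,"tz":25,"gripper":1},{"wx":0,"wy":0,"wz":14,"tx":1,"ty":0.5,"tz":50,"gripper":1},{"wx":0,"wy":0,"wz":21,"tx":1,"ty":0.5,"tz":75,"gripper":1},{"wx":0,"wy":0,"wz":28,"tx":1,"ty":0.5,"tz":95,"gripper":1},{"wx":0,"wy":0,"wz":34,"tx":1,"ty":0.5,"tz":110,"gripper":1}]' && python3 -m creep '[{"wx":0,"wy":0,"wz":0,"tx":0,"ty":0,"tz":20,"gripper":1},{"wx":0,"wy":0,"wz":0,"tx":0,"ty":0,"tz":40,"gripper":1},{"wx":0,"wy":0,"wz":0,"tx":0,"ty":0,"tz":44,"gripper":1},{"wx":0,"wy":0,"wz":0,"tx":0,"ty":0,"tz":44,"gripper":1}]'
```

```text
time_s: 2.87
tool_pos: [0.5567, -0.282, 0.1103]
tool_rot: [-179.8, -0.0, 55.9]
force: [0.2, -0.4, -0.0]
grip_width: 0.0862
grasp_force: 0.0
time_s: 3.2
tool_pos: [0.5561, -0.2825, 0.0669]
tool_rot: [-179.8, -0.0, 56.2]
force: [-0.3, 0.1, 0.5]
grip_width: 0.0875
grasp_force: 0.0
```

```bash
python3 -m creep '[{"wx":0,"wy":0,"wz":0,"tx":0,"ty":0,"tz":0,"gripper":-1},{"wx":0,"wy":0,"wz":0,"tx":0,"ty":0,"tz":0,"gripper":-1},{"wx":0,"wy":0,"wz":0,"tx":0,"ty":0,"tz":0,"gripper":-1},{"wx":0,"wy":0,"wz":0,"tx":0,"ty":0,"tz":0,"gripper":-1},{"wx":0,"wy":0,"wz":0,"tx":0,"ty":0,"tz":0,"gripper":-1}]' 25 && python3 -m creep '[{"wx":0,"wy":0,"wz":0,"tx":0,"ty":0,"tz":0,"gripper":-1},{"wx":0,"wy":0,"wz":0,"tx":0,"ty":0,"tz":0,"gripper":-1},{"wx":0,"wy":0,"wz":0,"tx":0,"ty":0,"tz":0,"gripper":-1}]' 25
```

```text
time_s: 3.62
tool_pos: [0.557, -0.2853, 0.0695]
tool_rot: [179.9, -0.0, 56.0]
force: [-1.1, 0.4, 0.1]
grip_width: 0.0615
grasp_force: 0.0
time_s: 3.87
tool_pos: [0.5565, -0.2851, 0.0687]
tool_rot: [180.0, -0.0, 56.0]
force: [0.4, -0.4, 0.8]
grip_width: 0.0417
grasp_force: 0.0
```

```bash
python3 -m creep '[{"wx":0,"wy":0,"wz":0,"tx":0,"ty":0,"tz":0,"gripper":-1},{"wx":0,"wy":0,"wz":0,"tx":0,"ty":0,"tz":0,"gripper":-1},{"wx":0,"wy":0,"wz":0,"tx":0,"ty":0,"tz":0,"gripper":-1},{"wx":0,"wy":0,"wz":0,"tx":0,"ty":0,"tz":0,"gripper":-1},{"wx":0,"wy":0,"wz":0,"tx":0,"ty":0,"tz":0,"gripper":-1}]' 25
```

```text
time_s: 4.28
tool_pos: [0.5565, -0.285, 0.0685]
tool_rot: [-180.0, 0.0, 56.0]
force: [0.3, -0.5, 0.5]
grip_width: 0.0201
grasp_force: 25.0
```

```bash
python3 -m creep '[{"wx":0,"wy":0,"wz":0,"tx":0,"ty":0,"tz":-30,"gripper":-1},{"wx":0,"wy":0,"wz":-7,"tx":0,"ty":0,"tz":-65,"gripper":-1},{"wx":0,"wy":0,"wz":-14,"tx":0,"ty":0,"tz":-100,"gripper":-1},{"wx":0,"wy":0,"wz":-21,"tx":0,"ty":0,"tz":-135,"gripper":-1},{"wx":0,"wy":0,"wz":-28,"tx":0,"ty":0,"tz":-160,"gripper":-1}]' && python3 -m creep '[{"wx":0,"wy":0,"wz":-3,"tx":38,"ty":0,"tz":0,"gripper":-1},{"wx":0,"wy":0,"wz":-3,"tx":76,"ty":0,"tz":0,"gripper":-1},{"wx":0,"wy":0,"wz":-3,"tx":114,"ty":0,"tz":0,"gripper":-1},{"wx":0,"wy":0,"wz":-3,"tx":152,"ty":0,"tz":0,"gripper":-1},{"wx":0,"wy":0,"wz":-3,"tx":190,"ty":0,"tz":0,"gripper":-1}]'
```

```text
time_s: 4.7
tool_pos: [0.5569, -0.2853, 0.2316]
tool_rot: [179.9, 0.0, 84.3]
force: [1.4, -0.7, -1.3]
grip_width: 0.02
grasp_force: 25.0
time_s: 5.12
tool_pos: [0.5758, -0.0943, 0.2279]
tool_rot: [-179.9, -0.0, 87.0]
force: [1.2, 0.5, -3.0]
grip_width: 0.0204
grasp_force: 25.0
```

```bash
python3 -m creep '[{"wx":0,"wy":0,"wz":0,"tx":32,"ty":0,"tz":0,"gripper":-1},{"wx":0,"wy":0,"wz":0,"tx":60,"ty":0,"tz":0,"gripper":-1},{"wx":0,"wy":0,"wz":0,"tx":60,"ty":0,"tz":0,"gripper":-1},{"wx":0,"wy":0,"wz":0,"tx":60,"ty":0,"tz":0,"gripper":-1},{"wx":0,"wy":0,"wz":0,"tx":60,"ty":0,"tz":0,"gripper":-1}]' && python3 - <<'E'
from h import *
p,X=cloud("wrist"); cv2.imwrite("pics/w3.png",p[:,:,::-1])
o=get_obs();print(o["tool_pos"],o["tool_rot"])
x,y,z=np.moveaxis(X,-1,0)
hsv=cv2.cvtColor(p,cv2.COLOR_RGB2HSV)
m=(abs(x-.52)<.05)&(y>.025)&(y<.112)&(z>.085)&(z<.11)&(hsv[...,1]<90); print("bar",m.sum(),rect(X[m][:,:2]),z[m].max(), np.median(z[m]))
q=X[m][:,:2]
if len(q)>20: print(cv2.fitLine(q.astype(np.float32),cv2.DIST_HUBER,0,.01,.01).ravel())
m=(abs(x-.52)<.05)&(y>-.1)&(y<.2)&(z>.101)&(z<.115); print("upr",m.sum(),rect(X[m][:,:2]))
m=(abs(x-.52)<.1)&(z>.024)&(z<.04)&(hsv[...,1]>90)&(y<.2); print("sled",m.sum(),rect(X[m][:,:2]))
for q in("bar_mid","post","sled"): print(q,[(np.round(a["point"],3).tolist(),round(a["confidence"],2)) for a in nets.place_of(q,"wrist")[:2]])
E
```

```text
time_s: 5.53
tool_pos: [0.5791, -0.0369, 0.228]
tool_rot: [-179.9, 0.1, 87.0]
force: [-0.2, -0.8, -3.0]
grip_width: 0.0202
grasp_force: 25.0
[ 0.57916245 -0.03776328  0.22809162] [-1.79952653e+02  6.13688671e-02  8.68968358e+01]
bar 1325 [array([518.303,  68.621]), array([86.767 , 10.7529]), np.float64(87.5752)] 0.10238871777030717 0.09906621791664336
[0.0494689  0.99877566 0.5190208  0.07026085]
upr 895 [array([518.3196,  68.7008]), array([106.7343,  30.3638]), np.float64(87.0055)]
sled 11486 [array([516.681 ,  35.1773]), array([208.3928,  79.9518]), np.float64(87.1466)]
bar_mid [([0.518, 0.074, 0.095], 0.89)]
post [([0.514, -0.044, 0.055], 0.78)]
sled [([0.516, 0.035, 0.011], 0.59)]
```

View pics/w3.png

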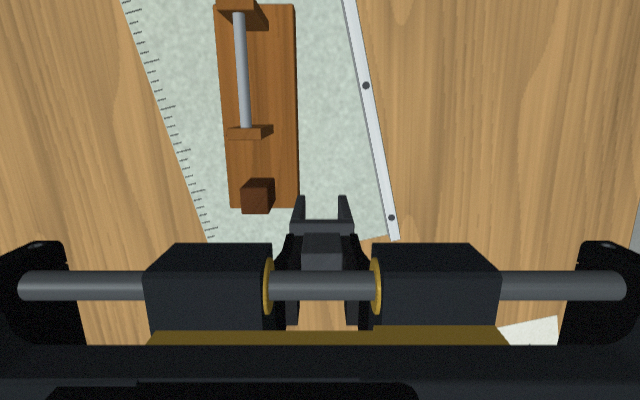

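The picture shows the saddle held upright, with its legs at (297,210) and (345,210). The bar runs from (238,12) to (246,127). I'll move over the middle of the bar.

```bash
python3 -m creep '[{"wx":0,"wy":0,"wz":0,"tx":30,"ty":-20,"tz":0,"gripper":-1},{"wx":0,"wy":0,"wz":0,"tx":60,"ty":-40,"tz":0,"gripper":-1},{"wx":0,"wy":0,"wz":0,"tx":90,"ty":-60,"tz":0,"gripper":-1},{"wx":0,"wy":0,"wz":0,"tx":104,"ty":-66.5,"tz":0,"gripper":-1},{"wx":0,"wy":0,"wz":0,"tx":104,"ty":-66.5,"tz":0,"gripper":-1}]' && python3 -m creep '[{"wx":0,"wy":0,"wz":0,"tx":0,"ty":0,"tz":0,"gripper":-1},{"wx":0,"wy":0,"wz":0,"tx":0,"ty":0,"tz":20,"gripper":-1},{"wx":0,"wy":0,"wz":0,"tx":0,"ty":0,"tz":40,"gripper":-1},{"wx":0,"wy":0,"wz":0,"tx":0,"ty":0,"tz":50,"gripper":-1},{"wx":0,"wy":0,"wz":0,"tx":0,"ty":0,"tz":50,"gripper":-1}]' && python3 -m creep '[{"wx":0,"wy":0,"wz":0,"tx":0,"ty":0,"tz":0,"gripper":-1},{"wx":0,"wy":0,"wz":0,"tx":0,"ty":0,"tz":0,"gripper":-1}]' && python3 - <<'E'
from h import *
p,X=cloud("wrist"); cv2.imwrite("pics/w4.png",p[:,:,::-1])
x,y,z=np.moveaxis(X,-1,0)
hsv=cv2.cvtColor(p,cv2.COLOR_RGB2HSV)
m=(abs(x-.52)<.05)&(y>.025)&(y<.2)&(z>.085)&(z<.11)&(hsv[...,1]<90)&(hsv[...,2]>90); print("bar",m.sum(),rect(X[m][:,:2]))
E
```

```text
time_s: 6.15
tool_pos: [0.5168, 0.0758, 0.229]
tool_rot: [-180.0, -0.1, 87.3]
force: [0.1, 0.4, -2.3]
grip_width: 0.0198
grasp_force: 25.0
time_s: 6.57
tool_pos: [0.5172, 0.069, 0.1758]
tool_rot: [-179.7, 0.1, 86.8]
force: [-1.1, -0.2, -2.3]
grip_width: 0.0199
grasp_force: 25.0
time_s: 6.73
tool_pos: [0.5195, 0.0706, 0.1796]
tool_rot: [179.9, -0.0, 86.9]
force: [-0.8, -0.3, -2.7]
grip_width: 0.0203
grasp_force: 25.0
bar 811 [array([518.7032,  87.6978]), array([52.9771,  9.4967]), np.float64(86.975)]
```

View pics/w4.png

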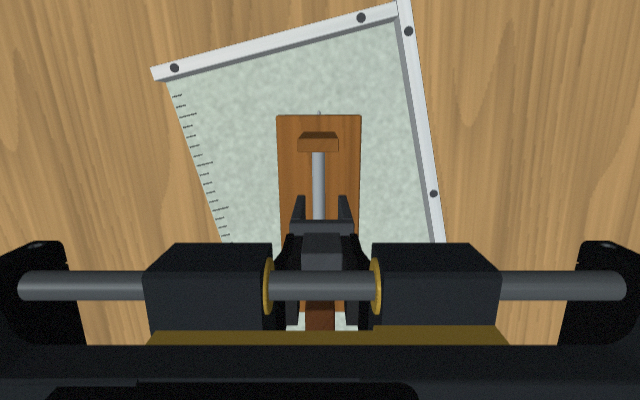

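The bar, at (318,185), is centred between the saddle's legs at (298,210) and (345,210). I'll lower now.

```bash
python3 -m creep '[{"wx":0,"wy":0,"wz":0,"tx":0,"ty":0,"tz":20,"gripper":-1},{"wx":0,"wy":0,"wz":0,"tx":0,"ty":0,"tz":40,"gripper":-1},{"wx":0,"wy":0,"wz":0,"tx":0,"ty":0,"tz":56,"gripper":-1},{"wx":0,"wy":0,"wz":0,"tx":0,"ty":0,"tz":60,"gripper":-1},{"wx":0,"wy":0,"wz":0,"tx":0,"ty":0,"tz":61,"gripper":-1}]' && python3 -m creep '[{"wx":0,"wy":0,"wz":0,"tx":0,"ty":0,"tz":1,"gripper":-1},{"wx":0,"wy":0,"wz":0,"tx":0,"ty":0,"tz":2,"gripper":-1},{"wx":0,"wy":0,"wz":0,"tx":0,"ty":0,"tz":3,"gripper":-1},{"wx":0,"wy":0,"wz":0,"tx":0,"ty":0,"tz":3,"gripper":-1}]'
```

```text
time_s: 7.2
tool_pos: [0.5184, 0.071, 0.1174]
tool_rot: [-180.0, 0.0, 87.0]
force: [0.3, 0.8, -2.1]
grip_width: 0.0196
grasp_force: 25.0
time_s: 7.53
tool_pos: [0.5191, 0.0713, 0.1154]
tool_rot: [179.9, -0.0, 87.0]
force: [0.1, -0.3, -1.9]
grip_width: 0.0197
grasp_force: 25.0
```

```bash
python3 -m creep '[{"wx":0,"wy":0,"wz":0,"tx":0,"ty":0,"tz":1,"gripper":-1},{"wx":0,"wy":0,"wz":0,"tx":0,"ty":0,"tz":2,"gripper":-1},{"wx":0,"wy":0,"wz":0,"tx":0,"ty":0,"tz":2,"gripper":-1},{"wx":0,"wy":0,"wz":0,"tx":0,"ty":0,"tz":2,"gripper":-1}]'
```

```text
time_s: 7.87
tool_pos: [0.519, 0.0712, 0.1133]
tool_rot: [179.9, -0.0, 87.0]
force: [-1.5, -0.4, 2.2]
grip_width: 0.0196
grasp_force: 25.0
```

The crown is now resting on the bar, since the force reading went from -2 to +2 N. I'll open and lift.

```bash
python3 -m creep '[{"wx":0,"wy":0,"wz":0,"tx":0,"ty":0,"tz":0,"gripper":0.3},{"wx":0,"wy":0,"wz":0,"tx":0,"ty":0,"tz":0,"gripper":0.3},{"wx":0,"wy":0,"wz":0,"tx":0,"ty":0,"tz":0,"gripper":0.3},{"wx":0,"wy":0,"wz":0,"tx":0,"ty":0,"tz":0,"gripper":0.3},{"wx":0,"wy":0,"wz":0,"tx":0,"ty":0,"tz":0,"gripper":0.3}]' && python3 -m creep '[{"wx":0,"wy":0,"wz":0,"tx":0,"ty":0,"tz":0,"gripper":0.3},{"wx":0,"wy":0,"wz":0,"tx":0,"ty":0,"tz":-20,"gripper":0.3},{"wx":0,"wy":0,"wz":0,"tx":0,"ty":0,"tz":-50,"gripper":0.3},{"wx":0,"wy":0,"wz":0,"tx":0,"ty":0,"tz":-85,"gripper":1},{"wx":0,"wy":0,"wz":0,"tx":0,"ty":0,"tz":-110,"gripper":1}]'
```

```text
time_s: 8.28
tool_pos: [0.5185, 0.0712, 0.1125]
tool_rot: [180.0, 0.0, 87.0]
force: [0.6, -0.3, -0.1]
grip_width: 0.0456
grasp_force: 0.0
time_s: 8.7
tool_pos: [0.5191, 0.0713, 0.2252]
tool_rot: [179.9, -0.0, 87.0]
force: [1.7, 1.5, 0.4]
grip_width: 0.0635
grasp_force: 0.0
```

```bash
python3 - <<'E'
from h import *
p,X=cloud("wrist"); cv2.imwrite("pics/w5.png",p[:,:,::-1])
o=get_obs();print(o["tool_pos"],o["tool_rot"])
x,y,z=np.moveaxis(X,-1,0)
hsv=cv2.cvtColor(p,cv2.COLOR_RGB2HSV)
a=np.radians(10.6); c=np.array([.592,.218])
bx=(x-c[0])*np.cos(a)+(y-c[1])*np.sin(a); by=-(x-c[0])*np.sin(a)+(y-c[1])*np.cos(a)
g=(hsv[...,1]<70)&(z>.027)&(z<.034)
m=g&(abs(bx-.006)<.02)&(by<-.02)&(by>-.2); print("back",m.sum(),rect(X[m][:,:2]),np.percentile(bx[m],[1,50,99]),np.median(z[m]))
l=cv2.fitLine(X[m][:,:2].astype(np.float32),cv2.DIST_HUBER,0,.01,.01).ravel()
m2=g&(abs(by-.006)<.02)&(bx<-.02); print("end",m2.sum(),rect(X[m2][:,:2]),np.percentile(by[m2],[1,50,99]))
l2=cv2.fitLine(X[m2][:,:2].astype(np.float32),cv2.DIST_HUBER,0,.01,.01).ravel()
print(l,l2)
t=np.linalg.solve(np.stack([l[:2],-l2[:2]],1),l2[2:]-l[2:]); q=l[2:]+t[0]*l[:2]; print("outer mid corner",q)
s=(hsv[...,1]>90)&(z>.025)&(z<.036)&(abs(x-.517)<.1)&(abs(y-.035)<.15)&(bx<-.005); print("sled",s.sum(),rect(X[s][:,:2]))
k=(z>.12)&(z<.16)&(abs(x-.518)<.05)&(abs(y-.07)<.05); print("tab",k.sum(),rect(X[k][:,:2]),np.median(z[k]))
for c in("side","scene"):
  optics.read_camera(c); print([(np.round(r["point"],3).tolist(),round(r["confidence"],2)) for q in("saddle","post") for r in nets.place_of(q,c)[:1]])
E
```

```text
[0.5217399  0.07180485 0.23025775] [ 1.79414733e+02 -1.13032970e-01  8.69998699e+01]
back 1929 [array([620.9733, 111.5395]), array([ 12.6484, 179.8858]), np.float64(10.6414)] [0.00275724 0.00853249 0.01469312] 0.02974593764392125
end 2560 [array([472.4043, 202.023 ]), array([200.7821,  12.6074]), np.float64(10.6408)] [0.00024364 0.00597049 0.01197596]
[ 0.18349506 -0.9830206   0.6194393   0.1178137 ] [0.9830889  0.18312882 0.47447413 0.20208152]
outer mid corner [0.5993668  0.22534639]
sled 6927 [array([516.8853,  48.995 ]), array([181.1611,  79.5964]), np.float64(87.22)]
tab 724 [array([524.1999,  70.8223]), array([20.4707, 22.3162]), np.float64(88.0452)] 0.1346504092244333
[([0.507, 0.071, 0.043], 0.83), ([0.511, -0.045, 0.058], 0.84)]
[([0.509, 0.068, 0.049], 0.49)]
```

The saddle hangs on the bar (tab top z ≈ 0.135). The corner is at about (0.595, 0.218), the board at 10.6° and the post at (0.513, -0.047). I'll go to the post.

```bash
python3 -m creep '[{"wx":0,"wy":0,"wz":0,"tx":-38,"ty":0,"tz":0,"gripper":1},{"wx":0,"wy":0,"wz":0,"tx":-76,"ty":0,"tz":0,"gripper":1},{"wx":0,"wy":0,"wz":0,"tx":-110,"ty":0,"tz":0,"gripper":1},{"wx":0,"wy":0,"wz":0,"tx":-118,"ty":0,"tz":0,"gripper":1},{"wx":0,"wy":0,"wz":0,"tx":-118,"ty":0,"tz":0,"gripper":1}]' && python3 -m creep '[{"wx":0,"wy":0,"wz":0,"tx":0,"ty":0,"tz":0,"gripper":1},{"wx":0,"wy":0,"wz":0,"tx":0,"ty":0,"tz":30,"gripper":1},{"wx":0,"wy":0,"wz":0,"tx":0,"ty":0,"tz":60,"gripper":1},{"wx":0,"wy":0,"wz":0,"tx":0,"ty":0,"tz":90,"gripper":1},{"wx":0,"wy":0,"wz":0,"tx":0,"ty":0,"tz":110,"gripper":1}]' && python3 -m creep '[{"wx":0,"wy":0,"wz":0,"tx":0,"ty":0,"tz":0,"gripper":1},{"wx":0,"wy":0,"wz":0,"tx":0,"ty":0,"tz":0,"gripper":1},{"wx":0,"wy":0,"wz":0,"tx":0,"ty":0,"tz":0,"gripper":1}]' && python3 - <<'E'
from h import *
p,X=cloud("wrist"); cv2.imwrite("pics/w6.png",p[:,:,::-1])
o=get_obs();print(o["tool_pos"],o["tool_rot"])
x,y,z=np.moveaxis(X,-1,0)
k=(z>.075)&(z<.09)&(abs(x-.513)<.03)&(abs(y+.047)<.03); print("post",k.sum(),rect(X[k][:,:2]),np.median(z[k]))
E
```

```text
time_s: 9.47
tool_pos: [0.5114, -0.0503, 0.2213]
tool_rot: [-179.9, 0.1, 86.6]
force: [-0.1, 0.0, -0.0]
grip_width: 0.0869
grasp_force: 0.0
time_s: 9.88
tool_pos: [0.5108, -0.0436, 0.1094]
tool_rot: [-179.8, -0.1, 87.2]
force: [-0.8, -0.4, -0.3]
grip_width: 0.0871
grasp_force: 0.0
time_s: 10.13
tool_pos: [0.5134, -0.0453, 0.1138]
tool_rot: [179.9, -0.0, 87.1]
force: [0.1, -0.6, 0.2]
grip_width: 0.0874
grasp_force: 0.0
[ 0.51384713 -0.04571022  0.1143546 ] [ 1.79825674e+02 -1.57424092e-02  8.70814293e+01]
post 1868 [array([512.4769, -46.3679]), array([28.284 , 27.8374]), np.float64(87.6087)] 0.08165656660095097
```

View pics/w6.png

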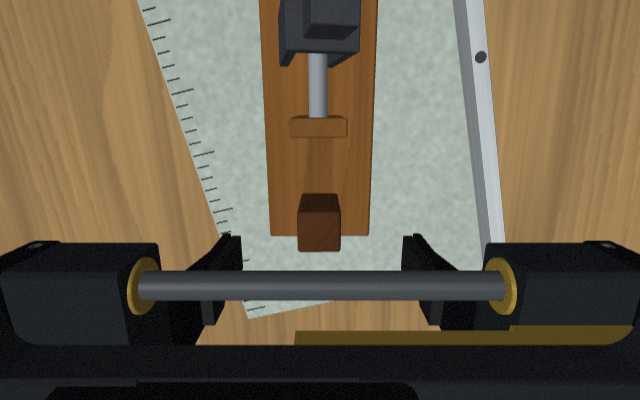

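The picture shows the post at (320,222), centred between the fingers, and the saddle hanging over the bar at (320,30). I'll descend and grip.

```bash
python3 -m creep '[{"wx":0,"wy":0,"wz":0,"tx":0,"ty":0,"tz":25,"gripper":1},{"wx":0,"wy":0,"wz":0,"tx":0,"ty":0,"tz":50,"gripper":1},{"wx":0,"wy":0,"wz":0,"tx":0,"ty":0,"tz":68,"gripper":1},{"wx":0,"wy":0,"wz":0,"tx":0,"ty":0,"tz":71,"gripper":1},{"wx":0,"wy":0,"wz":0,"tx":0,"ty":0,"tz":71,"gripper":-1}]' 30 && python3 -m creep '[{"wx":0,"wy":0,"wz":0,"tx":0,"ty":0,"tz":0,"gripper":-1},{"wx":0,"wy":0,"wz":0,"tx":0,"ty":0,"tz":0,"gripper":-1},{"wx":0,"wy":0,"wz":0,"tx":0,"ty":0,"tz":0,"gripper":-1},{"wx":0,"wy":0,"wz":0,"tx":0,"ty":0,"tz":0,"gripper":-1},{"wx":0,"wy":0,"wz":0,"tx":0,"ty":0,"tz":0,"gripper":-1}]' && python3 -m creep '[{"wx":0,"wy":0,"wz":0,"tx":0,"ty":0,"tz":0,"gripper":-1},{"wx":0,"wy":0,"wz":0,"tx":0,"ty":0,"tz":0,"gripper":-1},{"wx":0,"wy":0,"wz":0,"tx":0,"ty":0,"tz":0,"gripper":-1},{"wx":0,"wy":0,"wz":0,"tx":0,"ty":0,"tz":0,"gripper":-1},{"wx":0,"wy":0,"wz":0,"tx":0,"ty":0,"tz":0,"gripper":-1}]'
```

```text
time_s: 10.6
tool_pos: [0.5126, -0.0464, 0.0419]
tool_rot: [-180.0, -0.0, 87.0]
force: [-0.2, -0.3, 0.9]
grip_width: 0.0846
grasp_force: 0.0
time_s: 11.02
tool_pos: [0.5129, -0.0467, 0.0424]
tool_rot: [179.9, 0.0, 87.0]
force: [0.2, 0.0, 0.2]
grip_width: 0.0549
grasp_force: 0.0
time_s: 11.43
tool_pos: [0.5122, -0.0467, 0.0416]
tool_rot: [-180.0, 0.0, 87.0]
force: [-0.1, -0.2, 0.1]
grip_width: 0.0277
grasp_force: 30.0
```

```bash
python3 -m creep '[{"wx":0,"wy":0,"wz":-2,"tx":0,"ty":0,"tz":0,"gripper":-1},{"wx":0,"wy":0,"wz":-5,"tx":0,"ty":0,"tz":0,"gripper":-1},{"wx":0,"wy":0,"wz":-8.5,"tx":0,"ty":0,"tz":0,"gripper":-1},{"wx":0,"wy":0,"wz":-11.5,"tx":0,"ty":0,"tz":0,"gripper":-1},{"wx":0,"wy":0,"wz":-13.6,"tx":0,"ty":0,"tz":0,"gripper":-1}]' && python3 -m creep '[{"wx":0,"wy":0,"wz":0,"tx":3,"ty":5,"tz":0,"gripper":-1},{"wx":0,"wy":0,"wz":0,"tx":9,"ty":15,"tz":0,"gripper":-1},{"wx":0,"wy":0,"wz":0,"tx":17,"ty":28,"tz":0,"gripper":-1},{"wx":0,"wy":0,"wz":0,"tx":25,"ty":41,"tz":0,"gripper":-1},{"wx":0,"wy":0,"wz":0,"tx":33,"ty":54,"tz":0,"gripper":-1}]' && python3 -m creep '[{"wx":0,"wy":0,"wz":0,"tx":8,"ty":12,"tz":0,"gripper":-1},{"wx":0,"wy":0,"wz":0,"tx":15,"ty":21,"tz":0,"gripper":-1},{"wx":0,"wy":0,"wz":0,"tx":19,"ty":28,"tz":0,"gripper":-1},{"wx":0,"wy":0,"wz":0,"tx":20,"ty":30,"tz":0,"gripper":-1},{"wx":0,"wy":0,"wz":0,"tx":20,"ty":30,"tz":0,"gripper":-1}]'; python3 - <<'E'
from h import *
p,X=cloud("wrist"); cv2.imwrite("pics/w7.png",p[:,:,::-1])
x,y,z=np.moveaxis(X,-1,0); hsv=cv2.cvtColor(p,cv2.COLOR_RGB2HSV)
a=np.radians(10.6); c=np.array([.5946,.2183])
bx=(x-c[0])*np.cos(a)+(y-c[1])*np.sin(a); by=-(x-c[0])*np.sin(a)+(y-c[1])*np.cos(a)
s=(hsv[...,1]>90)&(z>.026)&(z<.036)&(bx<.003)&(bx>-.15)&(by<.005)&(by>-.25); s=cv2.morphologyEx(s.astype(np.uint8),cv2.MORPH_OPEN,np.ones((5,5)))>0
print("sled",s.sum(),rect(X[s][:,:2]),"bxmax",np.percentile(bx[s],[1,99.5]),"bymax",np.percentile(by[s],99.5))
g=(hsv[...,1]<70)&(z>.027)&(z<.034)&(bx>-.02)&(bx<.03)&(by<-.02)&(by>-.2)
print("fence",rect(X[g][:,:2]),np.percentile(bx[g],[1,99]))
E
```

```text
time_s: 11.85
tool_pos: [0.5131, -0.0462, 0.0416]
tool_rot: [179.9, -0.0, 100.7]
force: [2.7, 0.9, -1.6]
grip_width: 0.0278
grasp_force: 30.0
time_s: 12.27
tool_pos: [0.559, -0.0054, 0.0416]
tool_rot: [-179.9, 0.1, 100.5]
force: [-4.3, -3.3, 3.4]
grip_width: 0.0276
grasp_force: 30.0
time_s: 12.68
tool_pos: [0.5855, 0.0218, 0.0416]
tool_rot: [180.0, -0.0, 100.6]
force: [-0.4, 0.5, 1.4]
grip_width: 0.0279
grasp_force: 30.0
sled 26358 [array([575.3254,  77.0443]), array([ 80.0123, 134.6601]), np.float64(10.9603)] bxmax [-0.08384665 -0.00562877] bymax -0.06966627313430285
fence [array([621.8345,  91.6972]), array([ 18.0598, 124.2702]), np.float64(10.5298)] [9.11949030e-05 1.20120842e-02]
```

View pics/w7.png

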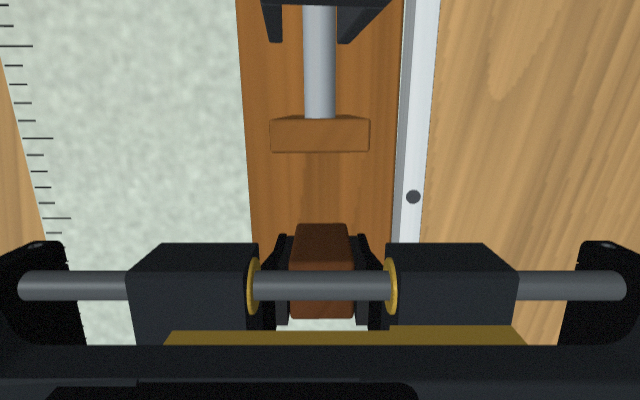

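The sled, with its edge near (392,120), is parallel to the back fence and about 5 mm away from it. I'll press in small steps.

```bash
python3 -m creep '[{"wx":0,"wy":0,"wz":0,"tx":2,"ty":1,"tz":0,"gripper":-1},{"wx":0,"wy":0,"wz":0,"tx":4,"ty":2,"tz":0,"gripper":-1},{"wx":0,"wy":0,"wz":0,"tx":6,"ty":3,"tz":0,"gripper":-1},{"wx":0,"wy":0,"wz":0,"tx":7,"ty":4,"tz":0,"gripper":-1},{"wx":0,"wy":0,"wz":0,"tx":7,"ty":4,"tz":0,"gripper":-1}]' && python3 -m creep '[{"wx":0,"wy":0,"wz":0,"tx":1,"ty":1,"tz":0,"gripper":-1},{"wx":0,"wy":0,"wz":0,"tx":2,"ty":2,"tz":0,"gripper":-1},{"wx":0,"wy":0,"wz":0,"tx":2,"ty":2,"tz":0,"gripper":-1},{"wx":0,"wy":0,"wz":0,"tx":2,"ty":2,"tz":0,"gripper":-1}]'
```

```text
time_s: 13.15
tool_pos: [0.5875, 0.0271, 0.0416]
tool_rot: [-179.9, 0.1, 100.6]
force: [-2.5, -4.9, 2.5]
grip_width: 0.0276
grasp_force: 30.0
time_s: 13.48
tool_pos: [0.5884, 0.0271, 0.0416]
tool_rot: [-179.8, 0.2, 100.5]
force: [-4.6, -9.4, 5.2]
grip_width: 0.0277
grasp_force: 30.1
```

```bash
python3 -m creep '[{"wx":0,"wy":0,"wz":0,"tx":0,"ty":1,"tz":0,"gripper":-1},{"wx":0,"wy":0,"wz":0,"tx":0,"ty":2,"tz":0,"gripper":-1},{"wx":0,"wy":0,"wz":0,"tx":0,"ty":3,"tz":0,"gripper":-1},{"wx":0,"wy":0,"wz":0,"tx":0,"ty":3,"tz":0,"gripper":-1},{"wx":0,"wy":0,"wz":0,"tx":0,"ty":3,"tz":0,"gripper":-1}]'
```

```text
time_s: 13.9
tool_pos: [0.5892, 0.0271, 0.0418]
tool_rot: [-179.5, 0.2, 100.5]
force: [-11.6, -9.7, 10.8]
grip_width: 0.0278
grasp_force: 30.2
```

```bash
python3 -m creep '[{"wx":0,"wy":0,"wz":0,"tx":1,"ty":0,"tz":-0.5,"gripper":-1},{"wx":0,"wy":0,"wz":0,"tx":2,"ty":0.5,"tz":-0.5,"gripper":-1},{"wx":0,"wy":0,"wz":0,"tx":3,"ty":1,"tz":-1,"gripper":-1},{"wx":0,"wy":0,"wz":0,"tx":4,"ty":1,"tz":-1,"gripper":-1},{"wx":0,"wy":0,"wz":0,"tx":4,"ty":1,"tz":-1,"gripper":-1}]' 40 && python3 -m creep '[{"wx":0,"wy":0,"wz":0,"tx":0,"ty":0,"tz":0,"gripper":-1},{"wx":0,"wy":0,"wz":0,"tx":0,"ty":0,"tz":0,"gripper":-1},{"wx":0,"wy":0,"wz":0,"tx":0,"ty":0,"tz":0,"gripper":-1},{"wx":0,"wy":0,"wz":0,"tx":0,"ty":0,"tz":0,"gripper":-1},{"wx":0,"wy":0,"wz":0,"tx":0,"ty":0,"tz":0,"gripper":-1}]'; python3 - <<'E'
from h import *
F=[]
for k in range(6):
    p,X=cloud("wrist"); F.append(get_obs()["force"])
F=np.mean(F,0); R=Ro.from_euler("z",-10.6,degrees=True).as_matrix(); print("force board",R@F, get_obs()["wrist_torque"])
cv2.imwrite("pics/w8.png",p[:,:,::-1])
a=np.radians(10.6); c=np.array([.5946,.2183])
x,y,z=np.moveaxis(X,-1,0); hsv=cv2.cvtColor(p,cv2.COLOR_RGB2HSV)
bx=(x-c[0])*np.cos(a)+(y-c[1])*np.sin(a); by=-(x-c[0])*np.sin(a)+(y-c[1])*np.cos(a)
s=(hsv[...,1]>90)&(z>.026)&(z<.036)&(bx<.003)&(bx>-.15)&(by<.005)&(by>-.25); s=cv2.morphologyEx(s.astype(np.uint8),cv2.MORPH_OPEN,np.ones((5,5)))>0
print("sled wrist",rect(X[s][:,:2]),np.percentile(bx[s],99.5),np.median(z[s]))
p,X=cloud("scene");i=optics.camera_info("scene")
cv2.imwrite("pics/s8.png",cv2.resize(p[150:290,190:420,::-1],None,fx=3.3,fy=3.3,interpolation=cv2.INTER_CUBIC))
print([(q,np.round(r["point"],3).tolist(),round(r["confidence"],2)) for c in("side","scene") for q in("saddle","sled","cup","cylinder","eraser","caliper") for r in (optics.read_camera(c),nets.place_of(q,c))[1][:1]])
E
```

```text
time_s: 14.32
tool_pos: [0.5892, 0.0272, 0.0418]
tool_rot: [-179.5, 0.5, 100.4]
force: [-8.9, -16.3, 7.0]
grip_width: 0.0281
grasp_force: 40.2
time_s: 14.73
tool_pos: [0.5892, 0.0272, 0.0419]
tool_rot: [-179.5, 0.5, 100.4]
force: [-9.6, -16.5, 7.6]
grip_width: 0.0278
grasp_force: 40.2
force board [-11.97683581 -14.41043343   7.57793489] [-2.95196936  2.02811954  0.81082457]
sled wrist [array([578.5991,  82.577 ]), array([ 80.1073, 134.5098]), np.float64(11.3887)] -0.0014262782153572245 0.03219609554140343
[('saddle', [0.563, 0.141, 0.045], 0.57), ('sled', [0.576, 0.105, 0.008], 0.84), ('cup', [0.441, 0.458, -0.001], 0.63), ('cylinder', [0.693, -0.289, -0.002], 0.6), ('eraser', [0.357, -0.191, -0.002], 0.55), ('caliper', [0.303, 0.361, -0.003], 0.56), ('saddle', [0.562, 0.141, 0.051], 0.66), ('sled', [0.573, 0.107, 0.01], 0.55), ('cup', [0.441, 0.456, 0.0], 0.96), ('cylinder', [0.692, -0.292, -0.004], 0.78), ('eraser', [0.351, -0.188, -0.003], 0.51), ('caliper', [0.304, 0.36, 0.003], 0.6)]
```

View pics/s8.png

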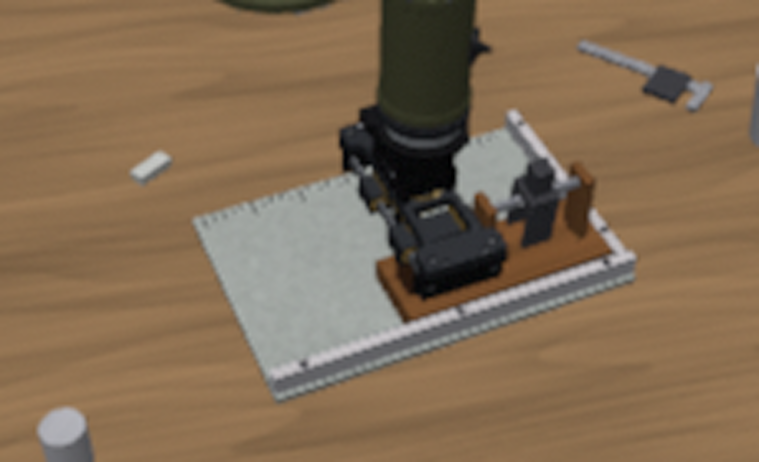

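In the enlarged scene view the sled sits in the corner with its nose at the end fence, around (610,245). The saddle hangs clear between the uprights at (540,205). I'll check squareness from the edge lines and the earlier wrist frames.

```bash
python3 - <<'E'
from h import *
o=get_obs(); p,X=cloud("wrist")
a=np.radians(10.6); c=np.array([.5946,.2183])
x,y,z=np.moveaxis(X,-1,0); hsv=cv2.cvtColor(p,cv2.COLOR_RGB2HSV)
bx=(x-c[0])*np.cos(a)+(y-c[1])*np.sin(a); by=-(x-c[0])*np.sin(a)+(y-c[1])*np.cos(a)
s=(hsv[...,1]>90)&(z>.028)&(z<.036)&(bx<.003)&(bx>-.1)
g=(hsv[...,1]<60)&(z>.026)&(z<.034)&(bx>-.01)&(bx<.02)
B=np.arange(-.19,-.06,.008)
for n,m,f in(("sled far",s,lambda v:np.percentile(v,99)),("sled near",s,lambda v:np.percentile(v,1)),("fence",g,lambda v:np.percentile(v,98))):
    r=[(b,f(bx[m&(abs(by-b)<.004)])) for b in B if (m&(abs(by-b)<.004)).sum()>30]
    r=np.array(r); k=np.polyfit(*r.T,1); print(n,len(r),"slope deg",np.degrees(np.arctan(k[0])).round(2),"at mid",np.polyval(k,-.12).round(4))
E
```

```text
sled far 17 slope deg -0.14 at mid -0.0019
sled near 17 slope deg -1.25 at mid -0.0796
fence 16 slope deg 0.03 at mid 0.0119
```

```bash
python3 -m creep '[{"wx":0,"wy":0,"wz":0.2,"tx":0,"ty":1,"tz":0,"gripper":-1},{"wx":0,"wy":0,"wz":0.4,"tx":0,"ty":2,"tz":-0.5,"gripper":-1},{"wx":0,"wy":0,"wz":0.6,"tx":1,"ty":3,"tz":-1,"gripper":-1},{"wx":0,"wy":0,"wz":0.6,"tx":1,"ty":3,"tz":-1,"gripper":-1},{"wx":0,"wy":0,"wz":0.6,"tx":1,"ty":3,"tz":-1,"gripper":-1}]' && python3 -m creep '[{"wx":0,"wy":0,"wz":0,"tx":0,"ty":0,"tz":0,"gripper":-1},{"wx":0,"wy":0,"wz":0,"tx":0,"ty":0,"tz":0,"gripper":-1},{"wx":0,"wy":0,"wz":0,"tx":0,"ty":0,"tz":0,"gripper":-1},{"wx":0,"wy":0,"wz":0,"tx":0,"ty":0,"tz":0,"gripper":-1},{"wx":0,"wy":0,"wz":0,"tx":0,"ty":0,"tz":0,"gripper":-1}]'; python3 - <<'E'
from h import *
o=get_obs();print(Ro.from_euler("z",-10.6,degrees=True).as_matrix()@o["force"],o["wrist_torque"],o["tool_rot"])
E
```

```text
time_s: 16.75
tool_pos: [0.5894, 0.0273, 0.0421]
tool_rot: [-179.1, 0.5, 99.8]
force: [-14.3, -18.5, 10.0]
grip_width: 0.0279
grasp_force: 40.5
time_s: 17.17
tool_pos: [0.5893, 0.0273, 0.0421]
tool_rot: [-179.1, 0.5, 99.8]
force: [-13.9, -17.9, 8.9]
grip_width: 0.0282
grasp_force: 40.5
[-16.90527972 -15.02597738   8.92870545] [-3.4992284   3.16334087  1.12218158] [-179.11593498    0.53316225   99.83677735]
```

```bash
python3 - <<'E'
from h import *
p,X=cloud("wrist")
a=np.radians(10.6); c=np.array([.5946,.2183])
x,y,z=np.moveaxis(X,-1,0); hsv=cv2.cvtColor(p,cv2.COLOR_RGB2HSV)
bx=(x-c[0])*np.cos(a)+(y-c[1])*np.sin(a); by=-(x-c[0])*np.sin(a)+(y-c[1])*np.cos(a)
s=(hsv[...,1]>90)&(z>.024)&(z<.04)&(bx<.003)&(bx>-.1)
b=(hsv[...,1]<60)&(z>0)&(z<.016)&(bx<-.09)&(bx>-.18)
for n,m in(("sled",s),("board",b)):
    k=np.linalg.lstsq(np.c_[bx[m],by[m],np.ones(m.sum())],z[m],rcond=None)[0]; print(n,m.sum(),"tilt deg",np.degrees(k[:2]).round(2),"z",np.median(z[m]).round(4))
for f in(99,1):
    r=np.array([(q,np.percentile(bx[s&(abs(by-q)<.004)],f)) for q in np.arange(-.19,-.06,.008)]); k=np.polyfit(*r.T,1); print(np.degrees(k[0]).round(2),np.polyval(k,-.12).round(4))
E
```

```text
sled 26552 tilt deg [-0.82 -0.06] z 0.0324
board 37665 tilt deg [-0.01  0.05] z 0.0079
-0.09 -0.0017
-1.24 -0.0794
```

The sled is square and in contact, but tipped 0.8° toward the fence by the push. I'll counter that with a small tool turn.

```bash
python3 -m creep '[{"wx":-0.3,"wy":0,"wz":0,"tx":0,"ty":0,"tz":0,"gripper":-1},{"wx":-0.6,"wy":0,"wz":0,"tx":0,"ty":0,"tz":0,"gripper":-1},{"wx":-1,"wy":0,"wz":0,"tx":0,"ty":0,"tz":0,"gripper":-1},{"wx":-1,"wy":0,"wz":0,"tx":0,"ty":0,"tz":0,"gripper":-1},{"wx":-1,"wy":0,"wz":0,"tx":0,"ty":0,"tz":0,"gripper":-1}]'; python3 - <<'E'
from h import *
p,X=cloud("wrist")
a=np.radians(10.6); c=np.array([.5946,.2183])
x,y,z=np.moveaxis(X,-1,0); hsv=cv2.cvtColor(p,cv2.COLOR_RGB2HSV)
bx=(x-c[0])*np.cos(a)+(y-c[1])*np.sin(a); by=-(x-c[0])*np.sin(a)+(y-c[1])*np.cos(a)
m=(hsv[...,1]>90)&(z>.024)&(z<.04)&(bx<.003)&(bx>-.1)
k=np.linalg.lstsq(np.c_[bx[m],by[m],np.ones(m.sum())],z[m],rcond=None)[0]; print("tilt deg",np.degrees(k[:2]).round(2),"z",np.median(z[m]).round(4))
o=get_obs();print(Ro.from_euler("z",-10.6,degrees=True).as_matrix()@o["force"],o["tool_rot"])
E
```

```text
time_s: 17.63
tool_pos: [0.5891, 0.0274, 0.0416]
tool_rot: [179.9, 0.5, 99.8]
force: [-12.0, -17.6, 7.1]
grip_width: 0.0279
grasp_force: 40.4
tilt deg [ 0.   -0.05] z 0.0319
[-15.45680113 -16.09642997   7.78672982] [179.90362514   0.51323014  99.79331134]
```

Flat now, with about 15 N of push toward each fence. I'll hand it in.

```bash
python3 -c "
from h import *
print(env.sign_off())"
```

```text
the job is handed in; nothing more can be done
None
```

I hung the saddle on the bar and let go of it, and the job was handed in with the arm holding the sled pressed into the corner at about 15 N toward each fence, flat and square; the bystanders had not moved, but sign-off returned no verdict.

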